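# Unlock the mould drying rack and bring out the lipped mould half

## Task

Unlock the drying rack by lifting its lever out of the locked notch, drawing it along the slot towards the rack's front and letting it drop fully into the open notch. Then tip the mould half with the raised lip forwards by its top until it leans by itself on the keeper bar, take hold of it there, lift it out and stand it upright near the middle of the wooden ware board, setting it down gently. Leave the two plain halves standing in the rack, do not disturb the round moulds and the mug, and leave the lever in the open notch.

Things in the scene. Friction and masses are not known exactly. Their poses are not given: they have to be found in the camera images.
- rack: Fixed drying rack. Origin on the table under the middle of the bays' front line; -x is its front (towards the robot at yaw 0), z up. Bay floor 12 mm high. Three mould halves stand side by side, fronts at x = 0, centres at y = -34, 0, +34 mm, in any order. A toe strip (x -9 to -3, top at 20) stops their feet. Cheeks at y = -56 and +56 (x 3 to 81, top at 112); back stop x 73 to 81, top at 72.
- rung_front (a point): Middle of the foremost of three overhead rungs (10 mm thick, along rack y, 160 mm long), at rack x = 35 mm, height 325 mm; the others at x = 60 and 85, on posts at x = 82, y = -70 and +70. They hang over the halves, so an upright tool cannot work on the halves' tops; one coming from the front, tilted 30 to 40 degrees, can.
- notch_open (a point): Centre of the lever's seat in the open notch (rack x = -72, y = -150, 30 mm high). The gate is two toothed rails along rack x with the lever's slot between; its locked notch is at x = -12, y = -150, and a hump 45 mm high stands between the notches.
- keeper (a joint): How far (m) the keeper bar, and the lever with it, has slid to the rack's front: 0 locked, 0.060 fully open (end stop). Sliding friction about 2 N, no spring. It cannot slide unless the lever is lifted clear of the hump between the notches (about 1.5 mm of play in each notch).
- lever (a joint): Lift (m) of the lever: 0 seated down in a notch, 0.035 the upper stop. It must be lifted more than 0.022 to pass the hump. Weight and a light spring draw it down with about 3.5 to 5 N; it drops by itself when let go over a notch.
- lever_grip (a point): Middle of the lever's black upright round handle, 28 mm in diameter and 70 mm long (35 mm above and below this point; below that a flange of 38 mm diameter). Its height is 182 mm when seated; it moves with slide and lift. The nearest tall neighbour is the rack's cheek, 94 mm to the left.
- bar_mid (a point): On the axis of the keeper bar (round steel, 16 mm thick, along rack y, 107 mm high), at the rack's middle. Locked, it is 4 mm in front of the halves and stops them tipping; open, a half tipped past balance (about 22 degrees) about its lower front edge rests leaning on it at about 34 degrees. Its left end runs over a guide rail at rack y = 94 (top at 98).
- lipped_half: Loose plaster mould half, 70 mm deep (x), 32 thick (y), about 0.55 kg; body 165 tall with a raised lip on top of its front edge (22 deep, 32 wide, 25 tall: 190 overall). The only one with a lip. Origin: centre of its 70 x 32 foot; z along its height; lip at local x -35 to -13. At the start upright in a bay, axes along the rack's.
- plain_half_a: Loose plain plaster mould half without a lip, 70 x 32 x 168 mm tall, origin at the centre of its foot. Stays in the rack.
- plain_half_b: The same as plain_half_a, in another bay. Stays in the rack.
- ware_board: Fixed plywood ware board lying flat, 240 mm (x) by 180 mm (y), 18 mm thick; origin at the centre of its underside on the table.
- board_top (a point): Centre of the ware board's upper face (18 mm above the table).
- round_mould_a: Bystander: round plaster mould, 140 mm in diameter, 120 mm tall; origin at the centre of its foot.
- round_mould_b: Bystander: round plaster mould, 120 mm in diameter, 100 mm tall; origin at the centre of its foot.
- mug: Bystander: white mug, 80 mm in diameter, 90 mm tall; origin at the centre of its foot.
Not all that is in view belongs to the job. What is shaped like the lipped_half but purple or yellow is not meant.

How it is judged:
On the way, in this order (a step that is already met when the one before it is completed fails the run):
1. the lever is down in the open notch, let go (value of joint keeper above 0.055 m and value of joint lever below 0.005 m and contact force between the fingers and lever below 0.1 N), for 0.2 s.
2. the lipped half has been tipped and leans by itself on the keeper bar, its foot still in the rack (angle between lipped_half's own z axis and vertical between 0.45 and 0.75 rad and contact force between lipped_half and keeper above 0.1 N and contact force between the fingers and lipped_half below 0.1 N and x of lipped_half in the frame of rack above -0.02 m), for 0.2 s.
At the end, for the whole second after the job is handed in: The lipped half stands upright (within 0.08 rad) and at rest on the ware board, its foot's centre within 80 mm (board x) and 50 mm (board y) of the board's centre; the lever is seated (lift under 5 mm) in the open notch (slide over 55 mm) (angle between lipped_half's own z axis and vertical below 0.08 rad and x of lipped_half in the frame of ware_board between -0.08 and 0.08 m and y of lipped_half in the frame of ware_board between -0.05 and 0.05 m and z of lipped_half in the frame of ware_board between 0.013 and 0.023 m and linear speed of lipped_half below 0.02 m/s and value of joint keeper above 0.055 m and value of joint lever below 0.005 m); the robot touches nothing.
It fails at once if a plain half pulled from its place or tipped over (over 30 mm or 0.3 rad) (distance of any of plain_half_a, plain_half_b from where it was at the start of the episode above 0.03 m or angle between any of plain_half_a, plain_half_b's own z axis and vertical above 0.3 rad).
It fails at once if a round mould or the mug shifted by more than 30 mm (distance of any of round_mould_a, round_mould_b, mug from where it was at the start of the episode above 0.03 m).
It fails at once if the lipped half dropped or banged on the board (over 50 N) (contact force between lipped_half and ware_board above 50 N).
It also fails if it takes over 72 s, if anything falls off the work surface, if the arm or the gripper's body presses on something with over 40 N, if the wrist force passes 120 N, or if a joint passes its speed limit or range.

## Robot

A 6-joint arm with a two-finger parallel gripper is mounted at the origin on the work surface. World frame = base frame: x ahead of the robot, y to its left, z up, the work surface at z = 0. Lengths are in m, angles in rad, forces in N, time in s.
With the tool pointing down it reaches from about 0.35 to 0.85 m from the base axis. Payload 8.1 kg.
Tool frame: the origin (TCP) lies between the finger pads; the fingertips stand 8 mm ahead of it and the grasp point (between the pads) lies 11 mm behind it; z points along the fingers, y is the line along which they close (so a half turn about z gives the same grasp; the last joint's range is limited). The gripper opens to 93 mm and grips with 3 to 60 N. Pads are 15 mm wide; open, the fingers measure 128 mm over their backs; the gripper's body (75 mm by 188 mm) begins 65 mm behind the grasp point.
Start: joints at [-1.422, 0.13, 1.488, -0, 1.523, -0.085], TCP at [0.139, -0.584, 0.227] pointing down, gripper open.
Joint ranges: [-2.96, 2.96], [-0.89, 2.26], [0.02, 2.5], [-1.34, 4.48], [0, 2.73], [-2.66, 2.66]. Speed limits (rad/s): [2.39, 2.39, 2.79, 3.14, 3.14, 3.14].

## Interface

Orientations are given as a 3x3 rotation matrix whose columns are the frame's x, y, z axes.
In Python, from cell import r, viewer gives the robot as it stands. The module is installed in compiled form; this text tells all that it offers.
- The arm moves only by the tool send_rows, never from a script. Its argument "steps" is text: rows parted by semicolons, each of 7 numbers parted by spaces: the opening, from 0 (shut) to 1 (fully open), then the shift along the world's x, y, z in mm, then the turn, a rotation vector about the world's x, y, z in degrees. In form: jaw tx ty tz wx wy wz; .... A call has 1 to 10 rows; each row shifts and turns the commanded pose from where the row before left it; what a row does not reach is not made up. A row lasts 1/12 s, in which the tool goes at most 41.7 mm and 7.16 degrees, less where a joint would pass 70% of its speed; a pose out of reach is approached as far as the arm can. A call is refused whole if a number of a shift passes 41.7 or a number of a turn 7.16, either way. A call with a gripper value outside its range is refused whole. The fingers move at their own pace and stop on an object; the grip force is fixed at half the most. Time passes only in rows, so rows that do not move let the fingers close. It gives the time, the measured TCP pose, the force, the opening and the grip force at its end, in the units of the state.
- r.state(): the state, without advancing time (a new reading comes with each control period).
- viewer.read_camera(name): name is "side" or "top" or "wrist"; returns the picture (480x640x3 uint8, red, green, blue); there is no depth.
- viewer.get_calibration(name): a dict with "K" (3x3 intrinsics, pixels), "k1" (the pictures are not rectified: a ray, as slopes to the right and down, at radius r is drawn at 1 + k1 r^2 times it, then the intrinsics apply), "R" (3x3) and "t" (3): a world point X has camera coordinates R X + t. Camera axes: x right, y down, z forward; pixel columns grow to the right and rows downward; lengths in m; the calibration is good to about 2 mm. A picture is of the moment at which its call begins: read the wrist's pose just before it. get_calibration takes no time and is no camera call; for the wrist camera it gives the pose at the moment of the call.
- r.job_done(): hands the job in; it is judged then, once.
The state is a dict: "t": time; "q": joint angles; "dq": joint speeds; "tau": joint torques, N m; "tool_pos": TCP position; "ee_rot": TCP orientation; "contact_force": force on the tool from outside, world axes, zero at the start; "wrist_torque": the same for the moment, N m; "opening": opening from 0.0 (shut) to 1.0 (fully open); "gripper_force": force on a finger pad.
Only numpy, scipy, OpenCV 4.12 (cv2) and the standard library are available. Lean on these libraries where they do the work, as an engineer would, in place of code of your own. Each camera call takes 0.05 s, during which the arm holds its last target. There are 200 camera calls.

## Working session

There is one attempt and no reset: what is moved stays moved. The work goes in short steps, Python scripts to look and compute and a tool call to move; the robot and the scene stay as the last step left them, time stands still between calls to the robot, and variables do not carry over. Pictures are saved under pics/ and viewed, at most 13 in all, crops included, and the job is handed in when it is done.

Besides the shell and the picture viewer there is one more tool, called after "Request:" as name(argument=value, ...) on one line, values as JSON. send_rows: Moves the arm, as the interface text tells. Its arguments: {"type":"object","properties":{"steps":{"type":"string"}},"required":["steps"]}

```bash
mkdir -p pics; cat > h.py <<'E'
import numpy as np, cv2
from cell import r, viewer
def snap(n,f):
    c=viewer.get_calibration(n); im=viewer.read_camera(n); cv2.imwrite('pics/'+f,im[:,:,::-1]); return im,c
def ray(c,u,v):
    K=np.array(c['K']);R=np.array(c['R']);t=np.array(c['t'])
    p=np.array([(u-K[0,2])/K[0,0],(v-K[1,2])/K[1,1]]);s=p.copy()
    for _ in range(20): s=p/(1+c['k1']*(s@s))
    return -R.T@t, R.T@np.array([s[0],s[1],1.])
def plane(c,u,v,z):
    o,d=ray(c,u,v); return o+d*(z-o[2])/d[2]
def proj(c,X):
    x=np.array(c['R'])@np.array(X)+np.array(c['t']); s=x[:2]/x[2]; s=s*(1+c['k1']*(s@s))
    K=np.array(c['K']); return np.array([K[0,0]*s[0]+K[0,2],K[1,1]*s[1]+K[1,2]])
def tri(c1,p1,c2,p2):
    o1,d1=ray(c1,*p1);o2,d2=ray(c2,*p2)
    k=np.linalg.lstsq(np.c_[d1,-d2],o2-o1,rcond=None)[0]
    a=o1+d1*k[0];b=o2+d2*k[1]; return (a+b)/2,np.linalg.norm(a-b)
E
python3 - <<'E'
from h import *
for n in('top','side'):
    im,c=snap(n,n+'0.png'); o,d=ray(c,320,240); print(n,o.round(3),d.round(3),c['k1'])
s=r.state(); print(s['t'],s['tool_pos'],np.array(s['ee_rot']).round(3))
E
```

```text
top [ 0.373 -0.032  1.47 ] [ 0.194 -0.035 -0.981] -0.0517696156618744
side [-0.04   1.03   1.252] [ 0.389 -0.655 -0.648] -0.02915031338426235
0.1 [ 0.13894352 -0.58316973  0.22568178] [[ 0.973  0.232 -0.   ]
 [ 0.232 -0.973  0.002]
 [ 0.    -0.002 -1.   ]]
```

View pics/top0.png

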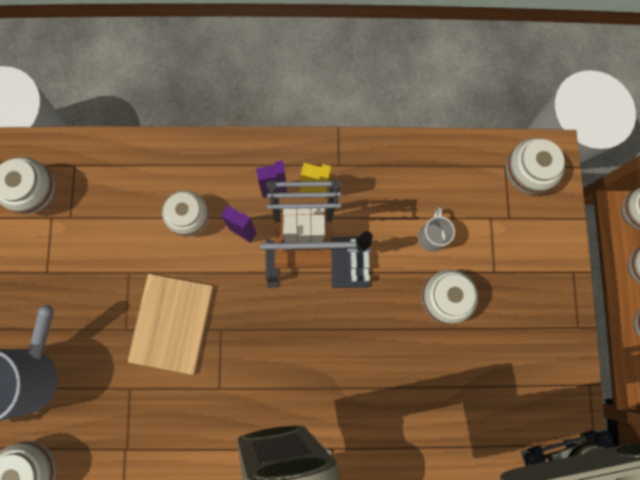

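View pics/side0.png

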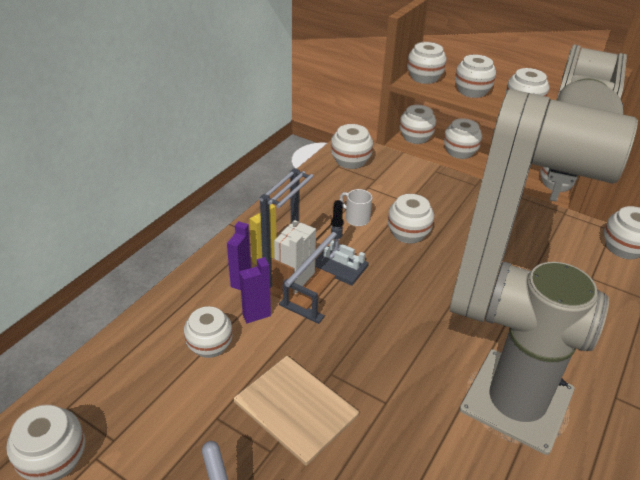

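The top view shows the rack at about (303,225), its lever handle at (364,241) and the board at (171,325). Things that could be taken for the lipped half, by top-view pixel: purple (271,178), purple (238,222), yellow (315,172), and the three white halves in the rack at about (303,222). Only the white ones qualify, so I'll check them in a close crop.

```bash
python3 - <<'E'
import cv2, numpy as np
a=cv2.imread('pics/top0.png')[160:300,235:385]; b=cv2.imread('pics/side0.png')[160:330,220:400]
a=cv2.resize(a,(400,373),interpolation=cv2.INTER_CUBIC); b=cv2.resize(b,(395,373),interpolation=cv2.INTER_CUBIC)
cv2.imwrite('pics/crop0.png',np.hstack([a,b]))
E
```

```text
(no output)
```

View pics/crop0.png

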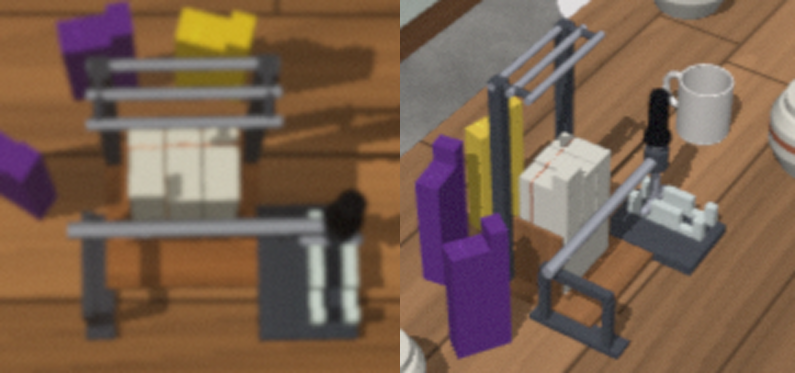

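```bash
python3 - <<'E'
from h import *
c=viewer.get_calibration('top'); cs=viewer.get_calibration('side')
f=lambda x,y:(235+x*.375-.3,160+y*.375-.3)
g=lambda x,y:(220+(x-400)*180/395-.3,160+y*170/373-.3)
for y in (124,94,64):
    L=plane(c,*f({124:86,94:87,64:89}[y],y+1.5),.325);R=plane(c,*f({124:282,94:281,64:280}[y],y-2),.325); print(L.round(4),R.round(4),np.linalg.norm(L-R),((L+R)/2).round(4),np.degrees(np.arctan2(*(L-R)[[0,1]])))
print('bar L end',plane(c,*f(68,231),.107),'handle top',plane(c,*f(347,202),.217))
print('handle tri top',tri(c,f(347,202),cs,g(658,93)))
# board
im=cv2.imread('pics/top0.png');
for p in [(149,275),(213,286),(194,374),(129,363)]: print(plane(c,*p,.018).round(4))
E
```

```text
[0.6727 0.0428 0.325 ] [ 0.6761 -0.1181  0.325 ] 0.16087993441304735 [ 0.6744 -0.0376  0.325 ] -1.2327698979154784
[0.6981 0.0423 0.325 ] [ 0.7017 -0.1175  0.325 ] 0.1599058608119842 [ 0.6999 -0.0376  0.325 ] -1.2759888994424617
[0.7238 0.041  0.325 ] [ 0.7275 -0.117   0.325 ] 0.15810584568377312 [ 0.7257 -0.038   0.325 ] -1.3258281361412665
bar L end [0.62511374 0.07288121 0.107     ] handle top [ 0.63137542 -0.18332688  0.217     ]
handle tri top (array([ 0.63050716, -0.18404416,  0.21510292]), np.float64(0.0026736034125424894))
[0.5623 0.3791 0.018 ]
[0.5328 0.2051 0.018 ]
[0.3011 0.2483 0.018 ]
[0.3289 0.4205 0.018 ]
```

Request:
send_rows(steps="1 24.5 20 6 0 0 3.9;1 24.5 20 6 0 0 3.9;1 24.5 20 6 0 0 3.9;1 24.5 20 6 0 0 3.9;1 24.5 20 6 0 0 3.9;1 24.5 20 6 0 0 3.9;1 24.5 20 6 0 0 3.9;1 24.5 20 6 0 0 3.9;1 24.5 20 6 0 0 3.9;1 24.5 20 6 0 0 3.9")

```text
t: 0.93
tool_pos: [0.3849, -0.3823, 0.2865]
ee_rot: [[0.608, 0.794, -0.0], [0.794, -0.608, 0.001], [0.0, -0.001, -1.0]]
contact_force: [0.6, -0.3, 0.1]
opening: 1.0
gripper_force: 0.0
```

Request:
send_rows(steps="1 24.5 20 6 0 0 3.9;1 24.5 20 6 0 0 3.9;1 24.5 20 6 0 0 3.9;1 24.5 20 6 0 0 3.9;1 24.5 20 6 0 0 3.9;1 24.5 20 6 0 0 3.9;1 24.5 20 0 0 0 3.9;1 24.5 20 0 0 0 3.9;1 24.5 20 0 0 0 3.9;1 24.5 18 0 0 0 3.9")

```text
t: 1.77
tool_pos: [0.63, -0.1841, 0.3221]
ee_rot: [[-0.028, 1.0, -0.001], [1.0, 0.028, 0.0], [0.0, -0.001, -1.0]]
contact_force: [1.0, -0.6, 0.1]
opening: 1.005
gripper_force: 0.0
```

```bash
python3 - <<'E'
from h import *
im,c=snap('wrist','w1.png'); s=r.state(); print(s['t'],s['tool_pos'],np.array(s['ee_rot']).round(3),s['q']); o,d=ray(c,320,240); print(o,d)
ya=np.radians(1.27);X=np.array([np.cos(ya),np.sin(ya),0]);Y=np.array([-np.sin(ya),np.cos(ya),0]);O=np.array([.6394,-.0384,0])
for p in [(-12,-150,217),(35,-80,325),(0,0,177)]: print(p,proj(c,O+(X*p[0]+Y*p[1]+np.array([0,0,1])*p[2])*[1,1,1] *.001))
E
```

```text
1.8167 [ 0.63296381 -0.1802514   0.32077614] [[-0.037  0.999 -0.   ]
 [ 0.999  0.037  0.003]
 [ 0.003 -0.    -1.   ]] [-0.3568113   0.27432554  1.15538023  0.00270272  1.7132268  -0.39299297]
[ 0.62915395 -0.11850587  0.47930262] [-0.00244057 -0.23018465 -0.97321094]
(-12, -150, 217) [322.56882487 250.08039413]
(35, -80, 325) [430.96533409 159.52266662]
(0, 0, 177) [338.70083699  56.21066187]
```

View pics/w1.png

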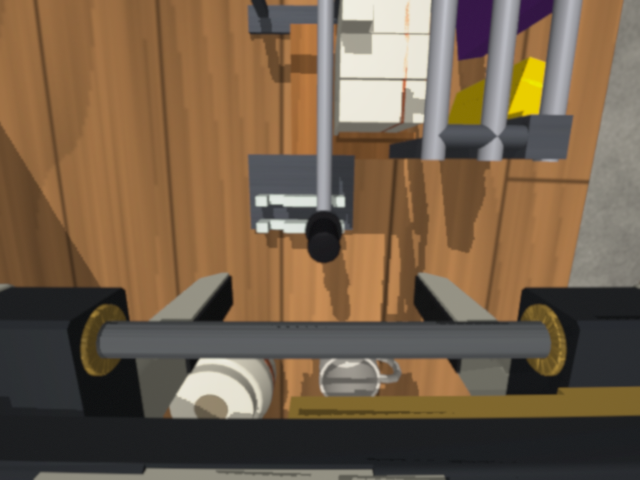

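The wrist view shows the handle top at (323,247), 3 px from where I predicted it. The white half with the raised block at (357,12) is in the left bay (rack y = +34), so that's the lipped half. I'll lower onto the lever.

Request:
send_rows(steps="1 0 0 -20 0 0 0;1 0 0 -20 0 0 0;1 0 0 0 0 0 0;1 0 0 0 0 0 0")

```text
t: 2.15
tool_pos: [0.628, -0.1853, 0.2807]
ee_rot: [[-0.024, 1.0, -0.004], [1.0, 0.024, 0.001], [0.002, -0.004, -1.0]]
contact_force: [0.5, 0.5, 0.6]
opening: 0.999
gripper_force: 0.0
```

Request:
send_rows(steps="1 2 -2 -25 0 0 0;1 0 0 -25 0 0 0;1 0 0 -25 0 0 0;1 0 0 -18 0 0 0;0 0 0 0 0 0 0;0 0 0 0 0 0 0;0 0 0 0 0 0 0;0 0 0 0 0 0 0;0 0 0 0 0 0 0;0 0 0 0 0 0 0")

```text
t: 2.98
tool_pos: [0.6318, -0.188, 0.1914]
ee_rot: [[-0.024, 1.0, 0.002], [1.0, 0.024, -0.001], [-0.001, 0.002, -1.0]]
contact_force: [0.1, -0.8, -0.0]
opening: 0.625
gripper_force: 0.0
```

Request:
send_rows(steps="0 0 0 0 0 0 0;0 0 0 0 0 0 0;0 0 0 0 0 0 0;0 0 0 0 0 0 0;0 0 0 0 0 0 0;0 0 0 0 0 0 0;0 0 0 0 0 0 0;0 0 0 0 0 0 0")

```text
t: 3.65
tool_pos: [0.6304, -0.1877, 0.1895]
ee_rot: [[-0.024, 1.0, -0.001], [1.0, 0.024, 0.0], [0.0, -0.001, -1.0]]
contact_force: [-6.1, 0.9, 2.8]
opening: 0.296
gripper_force: 30.0
```

Request:
send_rows(steps="0 0 0 10 0 0 0;0 0 0 10 0 0 0;0 0 0 9 0 0 0;0 0 0 0 0 0 0;0 -15 -0.3 0 0 0 0;0 -15 -0.3 0 0 0 0;0 -15 -0.3 0 0 0 0;0 -14.5 -0.3 0 0 0 0;0 0 0 0 0 0 0;0 0 0 0 0 0 0")

```text
t: 4.48
tool_pos: [0.5715, -0.1888, 0.2196]
ee_rot: [[-0.024, 1.0, 0.001], [1.0, 0.024, -0.0], [-0.0, 0.001, -1.0]]
contact_force: [-1.1, -0.0, -4.7]
opening: 0.291
gripper_force: 30.0
```

Request:
send_rows(steps="0 -1.5 0 0 0 0 0;0 0 0 0 0 0 0;0 0 0 -9 0 0 0;0 0 0 -9 0 0 0;0 0 0 -8 0 0 0;0 0 0 0 0 0 0;1 0 0 0 0 0 0;1 0 0 0 0 0 0;1 0 0 0 0 0 0;1 0 0 0 0 0 0")

```text
t: 5.32
tool_pos: [0.5701, -0.189, 0.193]
ee_rot: [[-0.024, 1.0, 0.0], [1.0, 0.024, -0.0], [-0.0, 0.0, -1.0]]
contact_force: [-0.8, 0.7, -0.6]
opening: 0.535
gripper_force: 0.0
```

Request:
send_rows(steps="1 0 0 0 0 0 0;1 0 0 0 0 0 0;1 0 0 0 0 0 0;1 0 0 0 0 0 0;1 0 0 0 0 0 0;1 0 0 0 0 0 0;1 0 0 0 0 0 0")

```text
t: 5.9
tool_pos: [0.57, -0.1889, 0.1927]
ee_rot: [[-0.024, 1.0, 0.0], [1.0, 0.024, 0.0], [0.0, 0.0, -1.0]]
contact_force: [0.3, 0.2, 0.1]
opening: 0.991
gripper_force: 0.0
```

Request:
send_rows(steps="1 0 0 20 0 0 0;1 0 0 25 0 0 0;1 0 0 25 0 0 0;1 0 0 25 0 0 0;1 -2 0 35 0 0 0;0 0 0 0 0 0 0")

```text
t: 6.4
tool_pos: [0.57, -0.1898, 0.331]
ee_rot: [[-0.024, 1.0, 0.01], [1.0, 0.024, -0.004], [-0.005, 0.01, -1.0]]
contact_force: [0.7, 0.5, 1.8]
opening: 0.966
gripper_force: 0.0
```

```bash
python3 - <<'E'
from h import *
im,c=snap('wrist','w2.png'); s=r.state(); print(s['t'],s['tool_pos'])
ya=np.radians(1.27);X=np.array([np.cos(ya),np.sin(ya),0]);Y=np.array([-np.sin(ya),np.cos(ya),0]);O=np.array([.6394,-.0384,0])
P=lambda x,y,z:proj(c,O+(X*x+Y*y+np.array([0,0,z]))*.001)
P=lambda x,y,z:proj(c,O+X*x/1e3+Y*y/1e3+np.array([0,0,z/1e3]))
print('handle top open',P(-72,-150,217),'lifted',P(-72,-150,240), 'lip corners',[P(x,y,202).round() for x in(0,22) for y in(18,50)],'bar',P(-72,0,107))
E
```

```text
6.45 [ 0.56973683 -0.18965292  0.32803588]
handle top open [321.27594515 241.38072709] lifted [321.44538413 248.76678428] lip corners [array([418.,  17.]), array([421., -32.]), array([448.,  17.]), array([451., -31.])] bar [320.8546236   72.38111111]
```

View pics/w2.png

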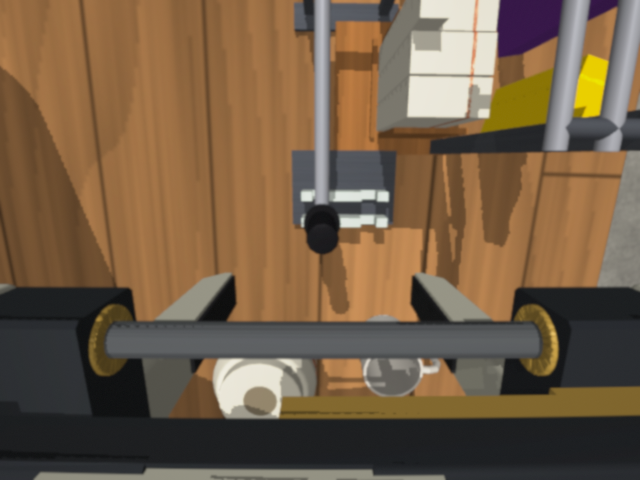

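The handle top is at (322,236), so the lever is seated in the open notch. The lip shows at about (432,25), left bay. Next I'll back off, turn the tool and tilt it.

Request:
send_rows(steps="0 -15 10 0 0 0 6;0 -15 10 0 0 0 6;0 -15 12 0 0 0 6;0 -15 12 0 0 0 6;0 0 14 0 0 0 6;0 0 14 0 0 0 6;0 0 14 0 0 0 6;0 0 14 0 0 0 6;0 0 14 0 0 0 6;0 0 14 0 0 0 6")

```text
t: 7.28
tool_pos: [0.5076, -0.0601, 0.3216]
ee_rot: [[-0.88, 0.474, -0.001], [0.474, 0.88, 0.0], [0.001, -0.0, -1.0]]
contact_force: [0.4, -0.3, -0.2]
opening: 0.218
gripper_force: 0.0
```

Request:
send_rows(steps="0 0 14 0 0 0 6;0 0 14 0 0 0 6;0 0 14 0 0 0 6;0 0 14 0 0 0 6;0 0 0 0 0 0 6;0 22 0 -4 0.15 -7 0;0 22 0 -4 0.15 -7 0;0 22 0 -4 0.15 -7 0;0 22 0 -4 0.15 -7 0;0 22 0 -4 0.15 -7 0")

```text
t: 8.12
tool_pos: [0.619, -0.005, 0.3032]
ee_rot: [[-0.815, -0.023, 0.579], [-0.02, 1.0, 0.012], [-0.579, -0.002, -0.815]]
contact_force: [0.9, 0.4, -0.0]
opening: 0.001
gripper_force: 0.0
```

Request:
send_rows(steps="0 0 0 0 0 0 0;0 0 0 0 0 0 0;0 0 0 0 0 0 0")

```text
t: 8.37
tool_pos: [0.6174, -0.0049, 0.3033]
ee_rot: [[-0.821, -0.024, 0.571], [-0.021, 1.0, 0.012], [-0.571, -0.002, -0.821]]
contact_force: [1.4, -0.2, 0.9]
opening: 0.004
gripper_force: 0.0
```

```bash
cat >> h.py <<'E'
ya=np.radians(1.27);X=np.array([np.cos(ya),np.sin(ya),0]);Y=np.array([-np.sin(ya),np.cos(ya),0]);O=np.array([.6394,-.0384,0])
W=lambda x,y,z: O+X*x/1e3+Y*y/1e3+np.array([0,0,z/1e3])
E
python3 - <<'E'
from h import *
im,c=snap('wrist','w3.png'); s=r.state(); print(s['t'],s['tool_pos'],np.array(s['ee_rot']).round(3),s['q'])
print('lip top corners pred',[proj(c,W(x,y,202)).round() for x in(0,22) for y in(18,50)]); print('target',W(39.5,34,199))
E
```

```text
8.4167 [ 0.61821437 -0.00496084  0.30456025] [[-0.82  -0.024  0.573]
 [-0.021  1.     0.012]
 [-0.573 -0.002 -0.82 ]] [-0.14938533 -0.42216722  1.96725361  0.11599353  0.99669082 -1.77769144]
lip top corners pred [array([301., 193.]), array([345., 193.]), array([302., 215.]), array([343., 215.])]
target [ 0.67813673 -0.00353288  0.199     ]
```

View pics/w3.png

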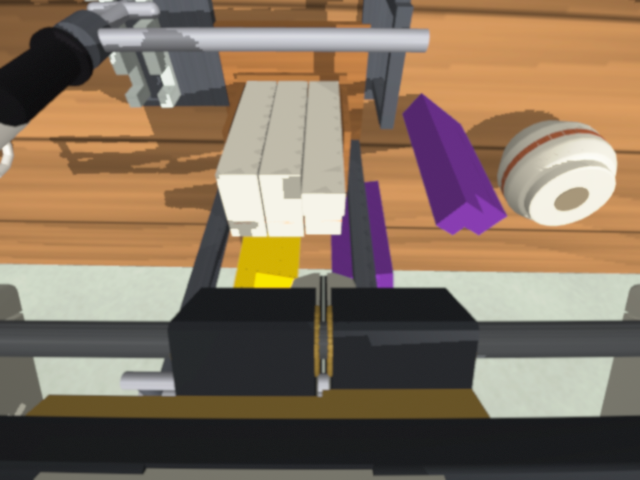

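The view shows the right-hand half (rack y = +34) with its lip front top edge at row 193, columns 301–345. That matches the prediction, so I'll hook in behind the lip.

Request:
send_rows(steps="0 -12 1.5 0 0 0 0;0 9 0 -13 0 0 0;0 9 0 -13 0 0 0;0 9 0 -13 0 0 0;0 9 0 -13 0 0 0;0 9 0 -13 0 0 0;0 9 0 -13 0 0 0;0 9 0 -13 0 0 0;0 9.5 0 -13 0 0 0;0 0 0 0 0 0 0")

```text
t: 9.25
tool_pos: [0.6791, -0.0032, 0.1968]
ee_rot: [[-0.821, -0.024, 0.57], [-0.021, 1.0, 0.013], [-0.57, -0.001, -0.822]]
contact_force: [-0.5, 0.2, 0.1]
opening: 0.005
gripper_force: 0.0
```

```bash
python3 - <<'E'
from h import *
im,c=snap('wrist','w4.png'); s=r.state(); print(s['t'],s['tool_pos'],s['contact_force'])
E
```

```text
9.3 [ 0.67887989 -0.00323236  0.19806053] [ 0.37920144 -0.10064554 -0.73637349]
```

View pics/w4.png

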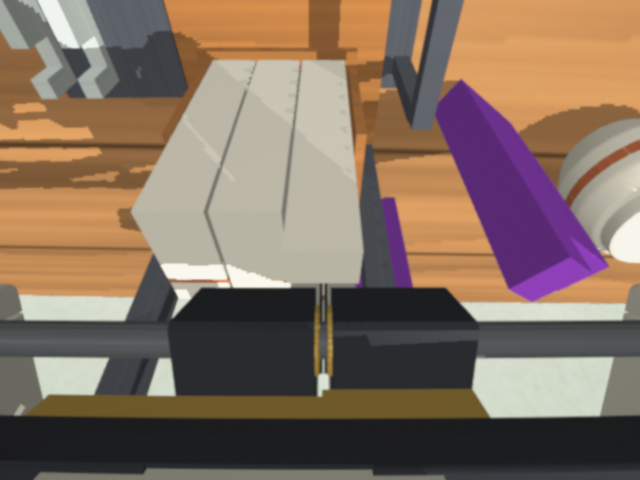

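The lip (row ~265, columns 285–362) sits in front of the fingers. I'll pull it forwards.

Request:
send_rows(steps="0 -6 0 0 0 0 0;0 -7 0 0 0 0 0;0 -7 -0.1 0 0 0 0;0 -7 -0.2 0 0 0 0;0 -7 -0.2 0 0 0 0;0 -7 -0.2 0 0 0 0;0 -7 -0.2 -1 0 0 0;0 -7 -0.2 -1 0 0 0;0 -7 -0.2 -1 0 0 0;0 -6 -0.2 -1 0 0 0")

```text
t: 10.13
tool_pos: [0.6093, -0.0048, 0.1937]
ee_rot: [[-0.82, -0.024, 0.573], [-0.02, 1.0, 0.012], [-0.573, -0.002, -0.82]]
contact_force: [-0.2, 0.7, 0.1]
opening: 0.004
gripper_force: 0.0
```

Request:
send_rows(steps="0 -4 0 0 0 0 0;0 -4 0 0 0 0 0;0 -4 0 0 0 0 0;0 -4 0 0 0 0 0;0 0 0 0 0 0 0")

```text
t: 10.55
tool_pos: [0.594, -0.0048, 0.1945]
ee_rot: [[-0.819, -0.024, 0.573], [-0.02, 1.0, 0.012], [-0.573, -0.002, -0.819]]
contact_force: [-0.2, -0.2, 0.8]
opening: 0.006
gripper_force: 0.0
```

```bash
python3 - <<'E'
from h import *
im,c=snap('wrist','w5.png'); s=r.state(); print(s['t'],s['tool_pos'],s['contact_force'])
a=im.copy(); b,cs=snap('side','s5.png'); print('t')
cv2.imwrite('pics/x5.png',np.hstack([cv2.resize(a,(440,330)),cv2.resize(b[180:320,220:373],(360,330),interpolation=cv2.INTER_CUBIC)])[:,:,::-1])
E
```

```text
10.6 [ 0.59435955 -0.00488288  0.19473075] [-0.90814699 -0.7350969  -0.12574771]
t
```

View pics/x5.png

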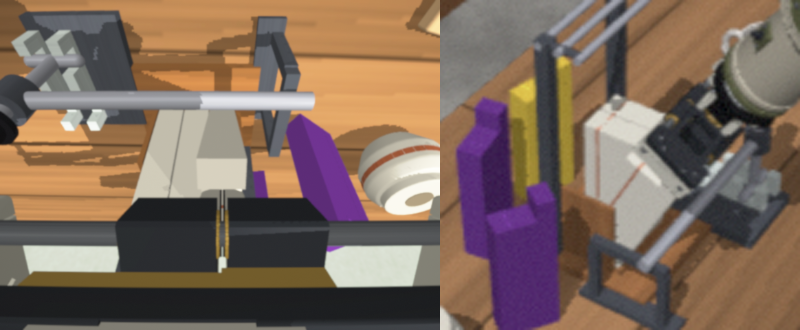

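The half has tipped partway (lip at (222,180) in the left panel) but isn't on the bar yet, so I'll keep pulling.

Request:
send_rows(steps="0 -4 0 0 0 0 0;0 -4 0 0 0 0 0;0 -4 0 0 0 0 0;0 0 0 0 0 0 0;0 0 0 0 0 0 0;0 0 0 0 0 0 0;0 0 0 0 0 0 0")

```text
t: 11.23
tool_pos: [0.5826, -0.0049, 0.1948]
ee_rot: [[-0.819, -0.024, 0.574], [-0.021, 1.0, 0.012], [-0.574, -0.002, -0.819]]
contact_force: [0.7, 0.6, 1.5]
opening: 0.005
gripper_force: 0.0
```

```bash
python3 - <<'E'
from h import *
im,c=snap('wrist','w6.png'); s=r.state(); print(s['t'],s['tool_pos'],s['contact_force'])
a=im.copy(); b,cs=snap('side','s6.png')
t=np.radians(33.5)
def H(h,d,y):return W(-h*np.sin(t)+d*np.cos(t),y,12+h*np.cos(t)+d*np.sin(t))
print('lip top at lean',[ (proj(c,H(190,d,y))).round() for d in(0,22) for y in(18,50)])
cv2.imwrite('pics/x6.png',np.hstack([cv2.resize(a,(440,330)),cv2.resize(b[180:320,220:373],(360,330),interpolation=cv2.INTER_CUBIC)])[:,:,::-1])
E
```

```text
11.2833 [ 0.58263834 -0.00489186  0.1947167 ] [ 1.22464294 -0.50017227 -0.51912557]
lip top at lean [array([283., 185.]), array([358., 185.]), array([285., 235.]), array([357., 235.])]
```

View pics/x6.png

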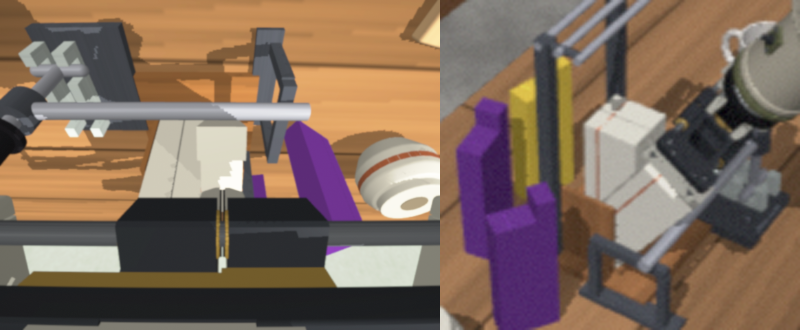

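In the left panel the lip front edge is at row 127 (185 at full size), as predicted for a 33.5° lean, so the half is resting on the bar. I'll retreat upward, open and come back along its axis.

Request:
send_rows(steps="0 0 0 15 0 0 0;0 0 0 20 0 0 0;0 0 0 25 0 0 0;0.5 -15 0 0 0 0 0;1 -15 0 0 0 0 0;1 -15 0 0 0 0 0;1 -15 0 0 0 0 0;1 -8 0 0 0 0 0;1 0 0 0 0 0 0;1 0 0 0 0 0 0")

```text
t: 12.17
tool_pos: [0.5148, -0.005, 0.2552]
ee_rot: [[-0.818, -0.024, 0.575], [-0.02, 1.0, 0.012], [-0.575, -0.002, -0.818]]
contact_force: [0.7, 0.0, 0.5]
opening: 0.458
gripper_force: 0.0
```

Request:
send_rows(steps="1 0 0 0 0 0 0;1 0 0 0 0 0 0;1 0 0 0 0 0 0;1 0 0 0 0 0 0;1 0 0 0 0 0 0")

```text
t: 12.58
tool_pos: [0.5146, -0.0048, 0.2544]
ee_rot: [[-0.819, -0.024, 0.573], [-0.02, 1.0, 0.012], [-0.573, -0.002, -0.819]]
contact_force: [-0.4, 0.5, 0.1]
opening: 0.817
gripper_force: 0.0
```

```bash
python3 - <<'E'
from h import *
im,c=snap('wrist','w7.png'); s=r.state(); print(s['t'],s['tool_pos'],s['opening'])
t=np.radians(33.5)
def H(h,d,y):return W(-h*np.sin(t)+d*np.cos(t),y,12+h*np.cos(t)+d*np.sin(t))
print('lip top at lean',[ (proj(c,H(190,d,y))).round() for d in(0,22) for y in(18,50)],'tcp target',H(127,35,34)-s['tool_pos'])
E
```

```text
12.6333 [ 0.51459434 -0.00484757  0.25442375] 0.860681727019852
lip top at lean [array([296., 207.]), array([343., 207.]), array([297., 238.]), array([342., 238.])] tcp target [ 0.08315214 -0.0004675  -0.11720245]
```

View pics/w7.png

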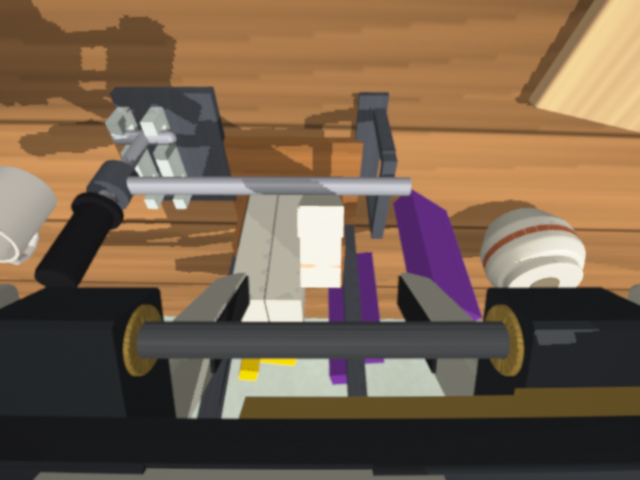

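The half leans where predicted: lip at columns 298–344, rows 207–238, centred between the fingers. I'll go in and grip.

Request:
send_rows(steps="1 9 0 -13 0 0 0;1 9 0 -13 0 0 0;1 9 0 -13 0 0 0;1 9 0 -13 0 0 0;1 9 0 -13 0 0 0;1 9 0 -13 0 0 0;1 9 0 -13 0 0 0;1 9 -0.5 -13 0 0 0;1 10.5 0 -13 0 0 0;1 0 0 0 0 0 0")

```text
t: 13.47
tool_pos: [0.5963, -0.0052, 0.1341]
ee_rot: [[-0.821, -0.024, 0.57], [-0.02, 1.0, 0.013], [-0.57, -0.001, -0.822]]
contact_force: [-0.1, 0.3, -0.5]
opening: 0.999
gripper_force: 0.0
```

Request:
send_rows(steps="0 0 0 0 0 0 0;0 0 0 0 0 0 0;0 0 0 0 0 0 0;0 0 0 0 0 0 0;0 0 0 0 0 0 0;0 0 0 0 0 0 0;0 0 0 0 0 0 0;0 0 0 0 0 0 0;0 0 0 0 0 0 0;0 0 0 0 0 0 0")

```text
t: 14.3
tool_pos: [0.597, -0.0054, 0.1376]
ee_rot: [[-0.819, -0.024, 0.574], [-0.02, 1.0, 0.012], [-0.574, -0.002, -0.819]]
contact_force: [0.3, 0.1, -0.1]
opening: 0.342
gripper_force: 30.0
```

Request:
send_rows(steps="0 0 0 0 0 0 0;0 0 0 0 0 0 0")

```text
t: 14.47
tool_pos: [0.597, -0.0054, 0.1376]
ee_rot: [[-0.819, -0.024, 0.574], [-0.02, 1.0, 0.012], [-0.574, -0.002, -0.819]]
contact_force: [-0.3, 0.1, -0.4]
opening: 0.341
gripper_force: 30.0
```

Request:
send_rows(steps="0 0 0 4 0 0 0;0 0 0 6 0 0 0;0 0 0 8 0 0 0;0 0 0 8 0 0 0;0 0 0 8 0 0 0;0 0 0 8 0 0 0;0 -4 0 10 0 0 0;0 -6 0 10 0 0 0;0 -6 0 10 0 0 0;0 -6 0 10 0 0 0")

```text
t: 15.3
tool_pos: [0.5747, -0.0054, 0.2208]
ee_rot: [[-0.819, -0.024, 0.574], [-0.021, 1.0, 0.012], [-0.574, -0.002, -0.819]]
contact_force: [0.6, -1.0, -6.3]
opening: 0.346
gripper_force: 30.0
```

Request:
send_rows(steps="0 -8 0 12 0 0 0;0 -8 0 12 0 0 0;0 -8 0 12 0 0 0;0 -8 0 12 0 0 0;0 -10 0 12 0 0 0;0 -12 0 12 0 0 0;0 -12 0 12 0 0 0;0 -12 0 8 0 0 0;0 -8 0 0 0 0 0;0 0 0 0 0 0 0")

```text
t: 16.13
tool_pos: [0.4884, -0.0055, 0.3138]
ee_rot: [[-0.817, -0.024, 0.576], [-0.021, 1.0, 0.011], [-0.576, -0.003, -0.818]]
contact_force: [1.2, 1.0, -7.0]
opening: 0.341
gripper_force: 30.0
```

```bash
python3 - <<'E'
from h import *
s=r.state(); print(s['t'],s['tool_pos'],s['contact_force'],s['wrist_torque'],s['opening'],s['q'])
b,cs=snap('side','s8.png');a,c=snap('wrist','w8.png')
cv2.imwrite('pics/x8.png',np.hstack([cv2.resize(a,(400,300)),cv2.resize(b[120:420,160:560],(400,300))])[:,:,::-1])
E
```

```text
16.1333 [ 0.48843628 -0.00551449  0.3137576 ] [ 1.15932163  1.01243384 -6.99158417] [ 0.03934165  0.80424395 -0.00234639] 0.3411846689939336 [-0.22195166 -0.87154794  2.22330113  0.14884939  1.19376147 -1.82949166]
```

View pics/x8.png

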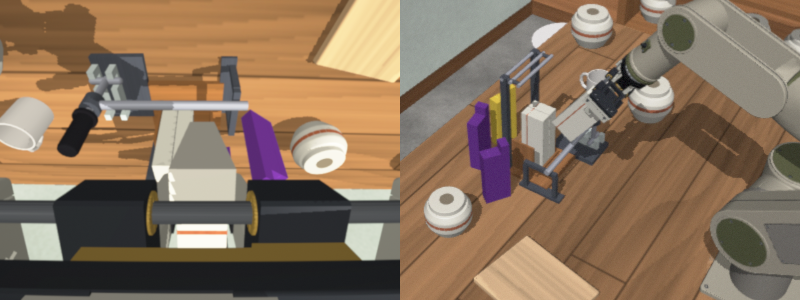

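The half is held in line with the tool and the rack is left undisturbed. I'll turn it upright and carry it to the board.

Request:
send_rows(steps="0 0 0 0 -0.1 4 0;0 0 0 0 -0.15 6 0;0 0 0 0 -0.15 6 0;0 0 0 0 -0.15 6 0;0 0 0 0 -0.15 6 0;0 0 0 0 -0.15 5.5 0;0 0 10 0 0 0 0;0 -3 20 0 0 0 0;0 -6 25 0 0 0 0;0 -6 26 0 0 0 0")

```text
t: 17.07
tool_pos: [0.4747, 0.0767, 0.3109]
ee_rot: [[-0.999, -0.024, 0.028], [-0.024, 1.0, -0.001], [-0.028, -0.002, -1.0]]
contact_force: [0.1, 0.5, -6.0]
opening: 0.342
gripper_force: 30.0
```

Request:
send_rows(steps="0 -6 26 0 0 0 0;0 -6 26 0 0 0 0;0 -6 26 -5 0 0 0;0 -6 26 -10 0 0 0;0 -6 26 -10 0 0 0;0 -6 26 -10 0 0 0;0 -4 26 -10 0 0 0;0 -3 26 -10 0 0 0;0 0 20 -10 0 0 0;0 0 9 -10 0 0 0")

```text
t: 17.9
tool_pos: [0.4306, 0.3159, 0.2361]
ee_rot: [[-0.999, -0.027, 0.028], [-0.027, 1.0, 0.002], [-0.028, 0.001, -1.0]]
contact_force: [-0.9, -0.0, -5.2]
opening: 0.342
gripper_force: 30.0
```

Request:
send_rows(steps="0 0 0 -10 0 0 0;0 0 0 -10 0 0 0;0 0 0 -10 0 0 0;0 0 0 -10 0 0 0;0 0 0 0 0 0 0;0 0 0 0 0 0 0")

```text
t: 18.4
tool_pos: [0.4309, 0.3117, 0.1959]
ee_rot: [[-0.999, -0.024, 0.025], [-0.024, 1.0, -0.002], [-0.025, -0.003, -1.0]]
contact_force: [-0.8, 0.0, -7.1]
opening: 0.347
gripper_force: 30.0
```

```bash
python3 - <<'E'
from h import *
s=r.state(); print(s['t'],s['tool_pos'],s['contact_force'],s['wrist_torque'],np.array(s['ee_rot']).round(3))
b,cs=snap('side','s9.png');a,c=snap('top','t9.png')
B=np.array(s['tool_pos']); print('side proj tcp',proj(cs,B),'foot',proj(cs,B-[0,0,.127]))
cv2.imwrite('pics/x9.png',np.hstack([cv2.resize(a[240:420,90:330],(320,240)),cv2.resize(b[200:470,200:470],(480,480))[:240] if 0 else cv2.resize(b[250:470,190:410],(480,480))[0:480][:240] if 0 else cv2.resize(b[280:460,200:440],(320,240))])[:,:,::-1])
E
```

```text
18.4 [0.43085767 0.31166752 0.19585379] [-8.36708550e-01  3.06275855e-03 -7.05908557e+00] [ 0.07462802 -0.09905583 -0.00226074] [[-0.999 -0.024  0.025]
 [-0.024  1.    -0.002]
 [-0.025 -0.003 -1.   ]]
side proj tcp [297.6787438  354.27303988] foot [297.33784671 389.72982078]
```

View pics/x9.png

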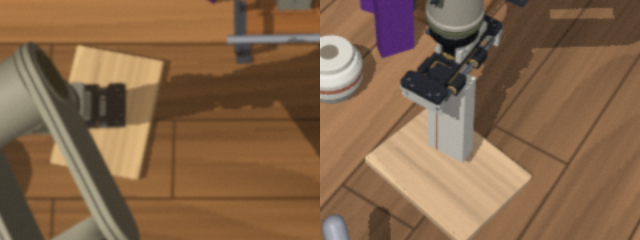

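The half hangs upright over the middle of the board. I'll lower it slowly.

Request:
send_rows(steps="0 0 0 -8 0 0 0;0 0 0 -8 0 0 0;0 0 0 -8 0 0 0;0 0 0 -8 0 0 0;0 0 0 -6 0 0 0;0 0 0 -3 0 0 0;0 0 0 -2 0 0 0;0 0 0 0 0 0 0;0 0 0 0 0 0 0")

```text
t: 19.25
tool_pos: [0.4311, 0.3127, 0.1538]
ee_rot: [[-0.999, -0.025, 0.026], [-0.025, 1.0, -0.001], [-0.026, -0.002, -1.0]]
contact_force: [1.4, 0.0, -7.1]
opening: 0.343
gripper_force: 30.0
```

Request:
send_rows(steps="0 0 0 -1 0 0 0;0 0 0 -1 0 0 0;0 0 0 -1 0 0 0;0 0 0 -1 0 0 0;0 0 0 -1 0 0 0;0 0 0 -1 0 0 0;0 0 0 0 0 0 0")

```text
t: 19.83
tool_pos: [0.4311, 0.3126, 0.1476]
ee_rot: [[-0.999, -0.025, 0.026], [-0.025, 1.0, -0.002], [-0.026, -0.002, -1.0]]
contact_force: [0.2, -1.0, -6.1]
opening: 0.343
gripper_force: 30.0
```

Request:
send_rows(steps="0 0 0 -1 0 0 0;0 0 0 -1 0 0 0;0 0 0 -0.5 0 0 0;0 0 0 0 0 0 0;0 0 0 0 0 0 0")

```text
t: 20.25
tool_pos: [0.4323, 0.3128, 0.1472]
ee_rot: [[-0.999, -0.025, 0.029], [-0.025, 1.0, -0.001], [-0.029, -0.002, -1.0]]
contact_force: [-1.0, -1.9, 6.3]
opening: 0.343
gripper_force: 30.0
```

Request:
send_rows(steps="0 0 0 1 0 0 0;0 0 0 0 0 0 0;0.45 0 0 0 0 0 0;0.6 0 0 0 0 0 0;1 0 0 0 0 0 0;1 0 0 0 0 0 0;1 0 0 0 0 0 0;1 0 0 0 0 0 0;1 0 0 0 0 0 0;1 0 0 0 0 0 0")

```text
t: 21.08
tool_pos: [0.431, 0.3126, 0.1461]
ee_rot: [[-0.999, -0.025, 0.026], [-0.025, 1.0, -0.002], [-0.026, -0.002, -1.0]]
contact_force: [-1.2, -0.2, -0.2]
opening: 0.867
gripper_force: 0.0
```

Request:
send_rows(steps="1 0 0 0 0 0 0;1 0 0 0 0 0 0;1 0 0 15 0 0 0;1 0 0 25 0 0 0;1 0 0 30 0 0 0;1 0 0 30 0 0 0;1 0 0 30 0 0 0;1 0 -25 20 0 0 0;1 0 -40 0 0 0 0;1 0 -40 0 0 0 0")

```text
t: 21.92
tool_pos: [0.4315, 0.2075, 0.2982]
ee_rot: [[-0.999, -0.028, 0.03], [-0.028, 1.0, -0.0], [-0.03, -0.001, -1.0]]
contact_force: [0.6, -0.3, -0.3]
opening: 1.0
gripper_force: 0.0
```

Request:
send_rows(steps="1 0 -40 0 0 0 0;1 0 -40 0 0 0 0;1 0 -30 0 0 0 0;1 0 0 0 0 0 0;1 0 0 0 0 0 0")

```text
t: 22.33
tool_pos: [0.4312, 0.0962, 0.2964]
ee_rot: [[-0.999, -0.021, 0.027], [-0.021, 1.0, -0.002], [-0.027, -0.002, -1.0]]
contact_force: [0.1, -0.1, -0.1]
opening: 0.999
gripper_force: 0.0
```

```bash
python3 - <<'E'
from h import *
s=r.state(); print(s['t'],s['tool_pos'])
b,cs=snap('side','s10.png');a,c=snap('top','t10.png')
print([proj(cs,(.431,.313,z)).round() for z in(.018,.183)],[proj(c,(.431,.313,z)).round() for z in(.018,.183)])
cv2.imwrite('pics/x10.png',np.hstack([cv2.resize(a[150:390,100:420],(400,300)),cv2.resize(b[150:450,180:400],(330,300)[:1]+(300,))])[:,:,::-1])
E
```

```text
22.3333 [0.43119015 0.09621806 0.29638699]
[array([297., 403.]), array([297., 358.])] [array([171., 324.]), array([155., 321.])]
```

View pics/x10.png

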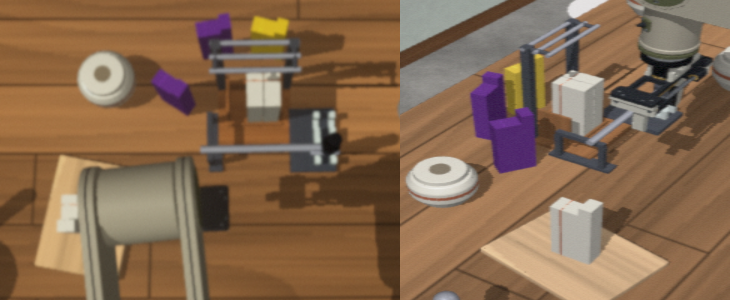

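The half stands upright in the middle of the board (right panel, about (577,230)). The two plain halves are still in the rack, and the lever is in the open notch at (330,142) in the left panel. Nothing is touching the robot, so I'll hand in.

```bash
python3 -c "
from cell import r
print(r.job_done())"
```

```text
the job is handed in; nothing more can be done
None
```

I handed the job in at about 22 s; the system gave no verdict, but the last pictures show the lever in the open notch, the lipped half upright near the middle of the ware board, and the plain halves still in the rack.

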